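Clip the spice carousel onto its spindle

ROBOT

A 6-joint arm with a two-finger parallel gripper is mounted at the origin on the work surface. World frame = base frame: x ahead of the robot, y to its left, z up, the work surface at z = 0. Lengths are in m, angles in rad, forces in N, time in s.
With the tool pointing down it reaches from about 0.275 to 0.75 m from the base axis. Payload 10.2 kg.
Tool frame: the origin (TCP) lies midway between the tips of the shut fingers; the grasp point (between the pads) lies 19 mm behind it (robot.grip_point_offset is the distance from the TCP to the grasp point, in m); y points along the fingers, x is the direction in which the jaws open and shut, and the axes are right-handed (so a half turn about y gives the same grasp; the last joint's range is limited). The gripper opens to 85 mm and grips with 20 to 120 N. Pads are 22 mm wide; open, the fingers measure 114 mm over their backs; the gripper's body (76 mm by 85 mm) begins 54 mm behind the grasp point. The pads swing forward as they close: fully open they stand 13 mm farther back than shut.
Start: joints at [1.01, 0.313, 1.498, -0, 1.331, -0.223], TCP at [0.174, 0.495, 0.231] pointing down, gripper open.
Joint ranges: [-2.94, 2.94], [-0.97, 2.17], [0.19, 2.56], [-1.23, 4.37], [0.02, 3.11], [-2.88, 2.88]. Speed limits (rad/s): [2.39, 2.39, 3.01, 3.14, 3.14, 3.14].

INTERFACE

Orientations are given as a 3x3 rotation matrix whose columns are the frame's x, y, z axes.
In Python, from bench import observe, camera, workorder, outline_of, robot gives the robot as it stands.
- The arm moves only by the tool send_rows, never from a script. Its argument "rows" is a list of rows, each a list of 4 numbers: the shift along the tool's x, y, z in mm, then the turn about the tool's y in rad. A call has 1 to 8 rows; each row shifts and turns the pose as measured when the row begins, along the tool's axes as they then stand; what a row does not reach is not made up. A row lasts 1/8 s, in which the tool goes at most 62.5 mm and 10.7 degrees, less where a joint would pass 70% of its speed; a pose out of reach is approached as far as the arm can. A call with a gripper value outside its range is refused whole. "grip" is the closure, from 0 (fully open) to 1 (shut), set as the call begins (left out, the last holds). The fingers move at their own pace and stop on an object; the grip force is fixed at half the most. Time passes only in rows, so rows that do not move let the fingers close. It gives the time, the measured TCP pose, the force and the opening at its end, in the units of the state.
- observe(): the state, without advancing time (a new reading comes with each control period).
- camera(name): name is "scene" or "side" or "wrist"; returns a dict with "image" (400x640x3 uint8, red, green, blue), "camera_matrix" (3x3 intrinsics, pixels), "position" and "orientation" of the camera in the world. Camera axes: x right, y down, z forward; pixel columns grow to the right and rows downward; lengths in m; the calibration is good to about 2 mm. A picture is of the moment at which its call begins. There is no depth.
- workorder.close_job(): hands the job in, once; it reports no verdict.
Trained networks look in the newest picture that a camera, given by its name, has taken for a name from the list of things; names that differ only in an ending like _2 or _b are one class to them, and where a whole thing is asked for, a point or a joint stands for the part that bears it (a point fixed in the world has none). Each returns a list of dicts, best first, with "conf" (0 to 1); they miss things now and then, are a little off and sometimes report something else, mostly with a low value. They report only what shows in the picture. A call takes as long as a camera call. They do not tell look-alikes from the thing itself.
- outline_of(thing, camera): "pixels" (400x640 bool, what is visible of it) and "bbox" ([centre column, centre row, width, height] in pixels, round what is visible of it).
The state is a dict: "clock": time; "q": joint angles; "dq": joint speeds; "tau": joint torques, N m; "eef_pos": TCP position; "eef_rot": TCP orientation; "force": force on the tool from outside, world axes, zero at the start; "torque": the same for the moment, N m; "opening": finger opening in m.
Only numpy, scipy, OpenCV 4.12 (cv2) and the standard library are available. Lean on these libraries where they do the work, as an engineer would, in place of code of your own. Each camera call takes 0.05 s, during which the arm holds its last target.

TASK

The white spice carousel is back on its steel spindle but nothing holds it there yet. Pick up the orange spring clip (its upright tab is there to hold it by) and push it sideways into the groove of the spindle, just above the hub and under the spindle's head, until both jaws snap round and it is fully home, then let go of it. Feel your way and push gently (a good 15 N seats it, 40 N damages the carousel), and leave the other things on the shelf where they are.

Things in the scene. Friction and masses are not known exactly. Their poses are not given: they have to be found in the camera images.
- carousel: white spice carousel, 184 mm across, fixed on the lower glass shelf (glass top 40 mm above the work surface). Origin: centre of its underside, on the vertical spindle axis, z up. A ring of six glass jars reaches 83 mm from the axis, their tops 17 mm below the hub's top. Rotor (deck, jars and hub) turns freely; the steel spindle does not turn
- spindle_axis (a point): a point on the spindle axis 90 mm above the carousel's underside; NOT the groove height. The white hub (60 mm wide, flat top) and the spindle are height-adjustable together: the hub's top is 84 to 108 mm above the underside, different each time and unmeasured. Directly above it: the groove, a neck 18 mm thick and 11 mm high, then a head 26 mm thick, 20 mm high. Stays put below 60 N
- clip_tab (a point): centre of the upright grip tab of the loose orange spring clip (about 34 g). Tab: 24 mm long (clip x), 12 mm thick (clip y; grip across this), 40 mm high, its foot level with the clip's underside. Clip x points from the tab to the open mouth, z up. The clip starts lying flat on the glass. Held loosely or pressed down hard on the hub it can jam: grip firmly and let it slide lightly over the hub
- clip_bore (a point): centre of the clip's bore, 34 mm ahead of the tab's centre along clip x and 16 mm lower, half-way up the 8 mm thick clip. Same axes. Clip is 34 mm over the jaws; its foremost point is 11 mm ahead of this point, its inner back wall 9.5 mm behind it. Jaws meet the neck when this point is 14 mm short of the spindle axis and snap over about 7 mm short; seated, it lies on the axis
- jaw_l (a joint): the clip's left sprung jaw (the right one is alike): opening angle, 0 closed, about 0.1 rad as it passes over the neck, 0.22 fully spread. The jaw tips are round, radius 4 mm, 14 mm apart, and yield about 5 N per mm each; pressing the clip onto the neck takes about 7 to 11 N at most, then it snaps home and its back wall stops hard on the neck. The mouth cannot pass the head
- pan_lid_c (a point): stainless saucepan lid with a black knob, 160 mm across, 45 mm high with the knob; bystander; point on its axis 10 mm above the glass
- cup_c (a point): green plastic cup, 72 mm across, 95 mm high; bystander; point at its centre
- spoon_grip (a point): yellow silicone spoon, 220 mm long, lying flat; bystander; point near its middle
- spare_jar_a_c (a point): small empty glass jar, 40 mm across, 46 mm high; bystander; its centre
- spare_jar_b_c (a point): another small empty glass jar, same size; bystander; its centre
- salt_bowl_c (a point): blue ceramic bowl, 90 mm across, 40 mm high; bystander; its centre
- old_washer_c (a point): flat black rubber washer, 36 mm across, 5 mm high; bystander; its centre
Not all that is in view belongs to the job. What is shaped like the part that bears clip_tab but pink is not meant.

How it is judged:
By the outcome, as a careful person would: the job done as asked, in the order asked, and still so for the second after the job is handed in, with the robot touching nothing.
It also fails if it takes over 48 s, if anything falls off the work surface, if the arm or the gripper's body presses on something with over 40 N, if the wrist force passes 120 N, or if a joint passes its speed limit or range.

## Working session

There is one attempt and no reset: what is moved stays moved. The work goes in short steps, Python scripts to look and compute and a tool call to move; the robot and the scene stay as the last step left them, time stands still between calls to the robot, and variables do not carry over. Pictures are saved under pics/ and viewed, and the job is handed in when it is done.

Besides the shell and the picture viewer there is one more tool, called after "Call:" as name([rows], argument=value, ...), one row to a line, values as JSON. send_rows: Moves the arm, as the interface text tells. Its arguments: {"type":"object","properties":{"rows":{"type":"array"},"grip":{"type":"number"}},"required":["rows"]}

```bash
ls; mkdir -p pics; cat > h.py <<'E'
import numpy as np, cv2
from bench import observe, camera, workorder, outline_of, robot
def snap(n,f):
    c=camera(n); cv2.imwrite('pics/'+f,c['image'][:,:,::-1]); return c
E
python3 - <<'E'
from h import *
np.set_printoptions(precision=4,suppress=True)
for n in ['scene','side','wrist']:
    c=snap(n,n+'0.png'); print(n,c['camera_matrix'],c['position'],c['orientation'])
s=observe(); print(s); print(robot, [a for a in dir(robot) if a[0]!='_'])
E
```

```text
pics
scene [[494.6272   0.     317.5796]
 [  0.     494.6272 195.6039]
 [  0.       0.       1.    ]] [1.1442 0.3991 1.3332] [[-0.5195  0.7385 -0.4297]
 [ 0.8545  0.4465 -0.2657]
 [-0.0044 -0.5052 -0.863 ]]
side [[394.4076   0.     317.0269]
 [  0.     394.4076 197.3711]
 [  0.       0.       1.    ]] [0.3825 0.9043 0.832 ] [[-0.9845 -0.1261  0.1222]
 [-0.1745  0.6257 -0.7603]
 [ 0.0194 -0.7698 -0.638 ]]
wrist [[351.1519   0.     313.653 ]
 [  0.     351.1519 196.2883]
 [  0.       0.       1.    ]] [0.1058 0.5191 0.3733] [[ 0.3314  0.905   0.2665]
 [ 0.9435 -0.3175 -0.0951]
 [-0.0014  0.283  -0.9591]]
{'clock': 0.15, 'q': array([ 1.0096,  0.3134,  1.4982, -0.    ,  1.331 , -0.2234]), 'dq': array([-0.0007, -0.0026, -0.0014, -0.0007, -0.002 ,  0.0003]), 'tau': array([  0.0017, -41.2372, -25.9799,  -0.0002,   0.0031,  -0.0001]), 'eef_pos': array([0.1739, 0.4952, 0.2309]), 'eef_rot': array([[ 0.3314, -0.0005, -0.9435],
       [ 0.9435, -0.0009,  0.3314],
       [-0.001 , -1.    ,  0.0002]]), 'force': array([ 0.1735,  0.1761, -0.7533]), 'torque': array([ 0.0256, -0.0043, -0.0344]), 'opening': 0.08525955424355525}
<Robot object at 0x7f1b86b57e00> ['MotionError', 'grip_point_offset']
```

View pics/scene0.png

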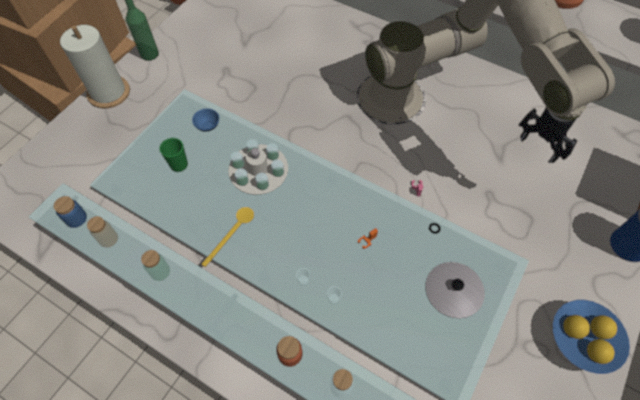

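View pics/side0.png

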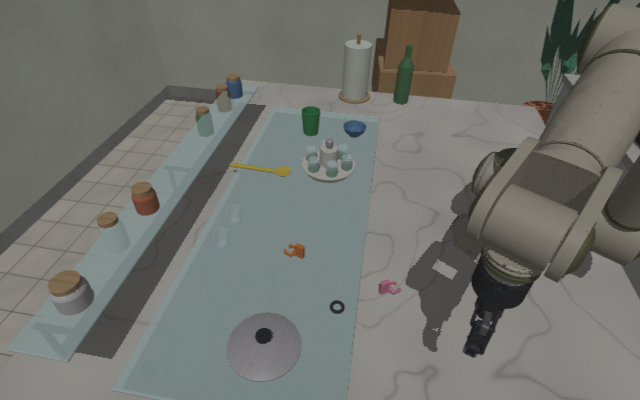

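View pics/wrist0.png

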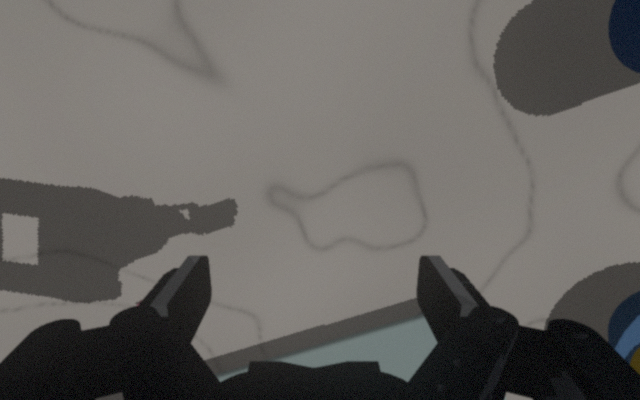

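```bash
cat >> h.py <<'E'
def ray(c,u,v):
    d=np.linalg.inv(c['camera_matrix'])@np.array([u,v,1.]); d=c['orientation']@d
    return np.array(c['position']),d/np.linalg.norm(d)
def atz(c,u,v,z):
    p,d=ray(c,u,v); return p+d*(z-p[2])/d[2]
def tri(rs):
    A=sum(np.eye(3)-np.outer(d,d) for p,d in rs); b=sum((np.eye(3)-np.outer(d,d))@p for p,d in rs)
    x=np.linalg.solve(A,b); return x,[np.linalg.norm(np.cross(x-p,d)) for p,d in rs]
def proj(c,X):
    q=c['camera_matrix']@(c['orientation'].T@(np.array(X)-c['position'])); return q[:2]/q[2]
np.set_printoptions(precision=4,suppress=True)
E
python3 - <<'E'
from h import *
cs={}
for n in ['scene','side']:
    c=cs[n]=camera(n); im=c['image'][:,:,::-1].copy()
    for t in ['clip_tab','carousel','cup_c','spoon_grip','pan_lid_c','spare_jar_a_c','salt_bowl_c','old_washer_c']:
        for o in outline_of(t,n)[:3]:
            u,v=o['bbox'][:2]; print(n,t,round(o['conf'],2),np.round(o['bbox'],1),atz(c,u,v,.05))
    for name,(x,y) in {'scene':dict(clip=(368,238),car=(257,165)),'side':dict(clip=(295,250),car=(328,160))}[n].items():
        cr=im[y-35:y+35,x-45:x+45]; cv2.imwrite(f'pics/{n}_{name}.png',cv2.resize(cr,None,fx=8,fy=8,interpolation=cv2.INTER_CUBIC))
E
cd pics; python3 -c "
import cv2,numpy as np
cv2.imwrite('m1.png',cv2.resize(np.vstack([np.hstack([cv2.imread(f'{n}_{k}.png') for k in ('clip','car')]) for n in('scene','side')]),(771,600),interpolation=cv2.INTER_AREA))"
```

```text
scene clip_tab 0.54 [418.  189.2  13.8  12.7] [0.3289 0.2524 0.05  ]
scene clip_tab 0.46 [367.1 239.8  20.9  22.2] [0.557 0.201 0.05 ]
scene carousel 0.71 [257.1 166.2  58.5  55.5] [ 0.512  -0.2124  0.05  ]
scene carousel 0.69 [455.1 289.6  63.8  57.9] [0.5645 0.4749 0.05  ]
scene cup_c 0.6 [174.7 155.6  24.2  36.6] [ 0.6137 -0.4585  0.05  ]
scene cup_c 0.39 [229.1 236.   47.3  57.8] [ 0.7515 -0.1435  0.05  ]
scene spoon_grip 0.78 [231.3 238.   49.8  56.6] [ 0.7534 -0.1344  0.05  ]
scene spoon_grip 0.52 [259.3 169.7  57.6  55.2] [ 0.5192 -0.1991  0.05  ]
scene pan_lid_c 0.67 [456.4 289.3  61.5  58.2] [0.5619 0.4776 0.05  ]
scene spare_jar_a_c 0.68 [302.2 277.9  13.2  18.5] [0.7503 0.1037 0.05  ]
scene salt_bowl_c 0.93 [206.9 121.8  30.3  24.1] [ 0.4531 -0.4548  0.05  ]
side clip_tab 0.64 [388.9 287.7  20.   15.8] [0.2995 0.2785 0.05  ]
side clip_tab 0.46 [295.6 251.7  22.8  13.8] [0.5487 0.2067 0.05  ]
side carousel 0.88 [331.1 161.4  57.   39.3] [ 0.5185 -0.2314  0.05  ]
side cup_c 0.64 [311.1 121.4  20.6  28.5] [ 0.6399 -0.4972  0.05  ]
side cup_c 0.47 [264.9 348.6  75.   68. ] [0.553  0.4887 0.05  ]
side spoon_grip 0.61 [260.9 169.1  60.6  11.2] [ 0.7449 -0.1378  0.05  ]
side pan_lid_c 0.96 [266.  345.6  77.   67.1] [0.5526 0.4816 0.05  ]
side pan_lid_c 0.74 [330.  158.9  53.2  45.5] [ 0.5246 -0.246   0.05  ]
side spare_jar_a_c 0.47 [236.6 215.8  11.   16.3] [0.7483 0.102  0.05  ]
side salt_bowl_c 0.64 [354.1 128.5  21.6  15.6] [ 0.4631 -0.4765  0.05  ]
side salt_bowl_c 0.27 [295.5 251.5  18.3  17.6] [0.5491 0.2061 0.05  ]
```

View pics/m1.png

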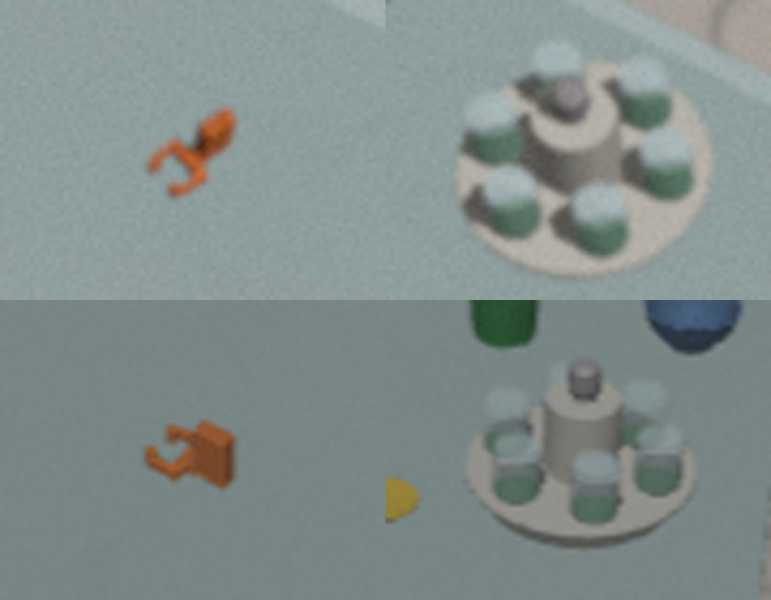

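```bash
python3 - <<'E'
from h import *
c=camera('scene'); d=camera('side')
f=4.283
P=lambda o,u,v:(o[0]+u/f,o[1]+v/f)
so=(323,203); do=(250,215)
print('scene tab',atz(c,*P(so,217,130),.065),'jaw mid',atz(c,*P(so,165,176),.044))
print('side tab',atz(d,*P(do,213,154),.06),'jaw mid',atz(d,*P(do,160,148),.044))
# spindle head top
so=(212,130); do=(283,125)
a=P(so,571-385,92);b=P(do,585-385,364-300); x=tri([ray(c,*a),ray(d,*b)]); print('head top',a,b,x)
a=P(so,571-385,118);b=P(do,585-385,397-300); x=tri([ray(c,*a),ray(d,*b)]); print('hubtop ctr',a,b,x)
E
```

```text
scene tab [0.5365 0.2097 0.065 ] jaw mid [0.5744 0.1929 0.044 ]
side tab [0.5365 0.211  0.06  ] jaw mid [0.5734 0.1981 0.044 ]
head top (255.42750408592107, 151.48027083819753) (329.6962409526033, 139.94279710483306) (array([ 0.5234, -0.1963,  0.1564]), [np.float64(0.00126723221284287), np.float64(0.0012672322128428797)])
hubtop ctr (255.42750408592107, 157.55078216203594) (329.6962409526033, 147.64767686201262) (array([ 0.5234, -0.2009,  0.1234]), [np.float64(0.0020603232212557756), np.float64(0.0020603232212558836)])
```

Call:
send_rows([
  [-18,0,-54,0],
  [-18,0,-54,0],
  [-18,0,-54,0],
  [-18,0,-54,0],
  [-18,0,-54,0],
  [-18,0,-54,0],
  [-18,0,-54,0],
  [-18,0,-54,0],
], grip=0)

```text
clock: 2.15
eef_pos: [0.5431, 0.2104, 0.2321]
eef_rot: [[0.325, 0.002, -0.946], [0.946, 0.002, 0.325], [0.003, -1.0, -0.001]]
force: [-0.3, 0.4, 0.9]
opening: 0.0855
```

Call:
send_rows([
  [0,0,0,0.18],
  [0,0,0,0.18],
  [0,0,0,0.18],
  [0,0,0,0.18],
  [0,0,0,0.18],
  [0,0,0,0.18],
  [0,0,0,0.18],
  [0,0,0,0.18],
])

```text
clock: 3.15
eef_pos: [0.5461, 0.2065, 0.2303]
eef_rot: [[0.968, 0.0, 0.25], [-0.25, 0.001, 0.968], [-0.0, -1.0, 0.001]]
force: [0.6, -0.5, -0.2]
opening: 0.0855
```

Call:
send_rows([
  [0,0,0,0.18],
  [0,0,0,0.18],
  [0,0,0,0.18],
  [0,0,0,0.18],
  [0,0,0,0.18],
  [0,0,0,0.18],
  [0,0,0,0.18],
  [0,0,0,0.18],
])

```text
clock: 4.15
eef_pos: [0.5461, 0.2065, 0.2299]
eef_rot: [[-0.17, -0.001, 0.985], [-0.985, 0.001, -0.17], [-0.001, -1.0, -0.001]]
force: [0.8, -0.5, 0.6]
opening: 0.0852
```

```bash
python3 - <<'E'
from h import *
c=snap('wrist','w1.png'); np.savez('w1.npz',**c)
im=c['image'].astype(int); h=cv2.cvtColor(c['image'],cv2.COLOR_RGB2HSV)
m=((h[...,0]<14)&(h[...,1]>140)&(h[...,2]>60))
ys,xs=np.nonzero(m); print(xs.min(),xs.max(),ys.min(),ys.max(),m.sum())
x0,x1,y0,y1=xs.min()-15,xs.max()+15,max(ys.min()-15,0),ys.max()+15
print(x0,y0); cr=c['image'][y0:y1,x0:x1,::-1]; f=min(780/cr.shape[1],580/cr.shape[0]); print(f)
cv2.imwrite('pics/w1c.png',cv2.resize(cr,None,fx=f,fy=f,interpolation=cv2.INTER_CUBIC))
E
```

```text
301 339 134 203 767
286 119
5.858585858585859
```

View pics/w1.png

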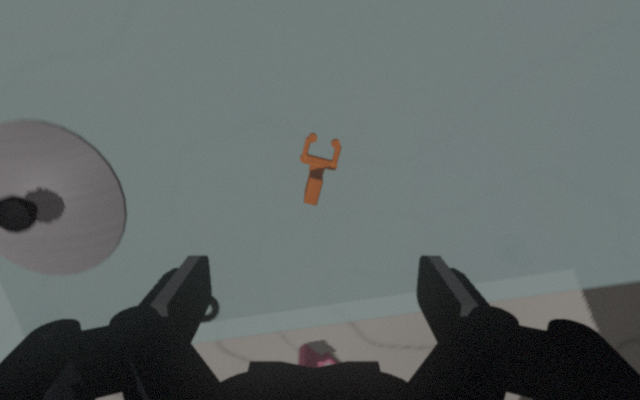

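View pics/w1c.png

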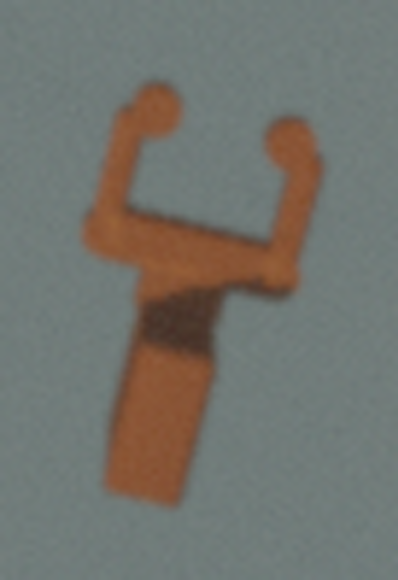

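```bash
python3 - <<'E'
from h import *
c=dict(np.load('w1.npz')); f=5.8586
w=lambda u,v,z: atz(c,286+u/f,119+v/f,z)
T=np.array([w(147,348,.08),w(215,357,.08),w(180,503,.08),w(106,488,.08)])
print(T, [np.linalg.norm(T[i]-T[(i+1)%4]) for i in range(4)]); t=T.mean(0)
j=[w(157,108,.048),w(291,140,.048)]; print(j,np.linalg.norm(j[0]-j[1])); jm=(j[0]+j[1])/2
b=[w(103,232,.048),w(282,278,.048)]; print(b)
d=jm-t; print('tab',t,'d',d,np.degrees(np.arctan2(d[1],d[0])), np.linalg.norm(d[:2]))
e=(T[0]+T[1]-T[2]-T[3])/2; print(np.degrees(np.arctan2(e[1],e[0])))
e=j[0]-j[1]; print(np.degrees(np.arctan2(e[1],e[0]))-90)
s=observe(); print(s['eef_pos'],s['eef_rot'],s['q'])
r=s['eef_rot']; print('tab in tool', r.T@(t-s['eef_pos']))
E
```

```text
[[0.5477 0.2085 0.08  ]
 [0.5446 0.1989 0.08  ]
 [0.5234 0.2077 0.08  ]
 [0.5276 0.2182 0.08  ]] [np.float64(0.010029948456352428), np.float64(0.02299341929922419), np.float64(0.01127696652909778), np.float64(0.022300147489458067)]
[array([0.5779, 0.2019, 0.048 ]), array([0.5693, 0.182 , 0.048 ])] 0.021664703416152575
[array([0.56  , 0.2137, 0.048 ]), array([0.5477, 0.1867, 0.048 ])]
tab [0.5358 0.2083 0.08  ] d [ 0.0378 -0.0164 -0.032 ] -23.47725845910181 0.04119380869249062
-24.12516368409854
-23.12982630847317
[0.546  0.2065 0.2299] [[-0.1773 -0.0006  0.9842]
 [-0.9842  0.0013 -0.1773]
 [-0.0012 -1.     -0.0008]] [0.1604 0.4447 1.3133 0.0014 1.384  1.9091]
tab in tool [ 0.0002  0.1499 -0.0103]
```

Call:
send_rows([
  [0,0,0,0.12],
  [0,0,0,0.12],
  [2.5,20,-10,0],
  [0,40,0,0],
  [0,40,0,0],
  [0,0,0,0],
])

```text
clock: 4.95
eef_pos: [0.536, 0.2086, 0.1281]
eef_rot: [[-0.398, 0.001, 0.917], [-0.917, 0.002, -0.398], [-0.002, -1.0, 0.0]]
force: [-0.0, -0.4, 0.8]
opening: 0.0854
```

```bash
python3 - <<'E'
from h import *
c=snap('wrist','w2.png'); np.savez('w2.npz',**c)
s=observe(); print(s['eef_pos'],s['eef_rot'],s['q'],s['clock'])
r=s['eef_rot']; print(np.degrees(np.arctan2(r[1,2],r[0,2])))
E
```

```text
[0.5372 0.2088 0.1303] [[-0.398   0.0052  0.9174]
 [-0.9174  0.0023 -0.3981]
 [-0.0041 -1.      0.0038]] [0.1669 0.5146 1.4765 0.0015 1.145  2.1464] 5.0
-23.45707928744775
```

View pics/w2.png

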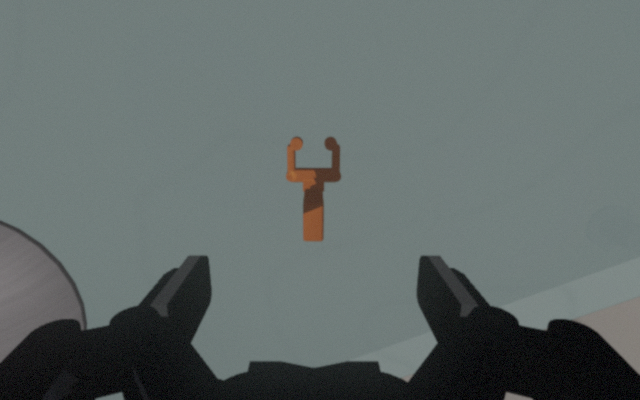

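Call:
send_rows([
  [0,30,0,0],
  [0,30,0,0],
  [0,16,0,0],
  [0,6,0,0],
  [0,0,0,0],
])

```text
clock: 5.62
eef_pos: [0.5436, 0.21, 0.0556]
eef_rot: [[-0.394, 0.021, 0.919], [-0.919, 0.005, -0.394], [-0.013, -1.0, 0.017]]
force: [0.1, 0.5, 0.6]
opening: 0.0854
```

Call:
send_rows([
  [0,0,0,0],
  [0,0,0,0],
])

```text
clock: 5.88
eef_pos: [0.5445, 0.2102, 0.0574]
eef_rot: [[-0.393, 0.023, 0.919], [-0.919, 0.005, -0.394], [-0.014, -1.0, 0.019]]
force: [0.2, 0.6, 0.1]
opening: 0.0849
```

```bash
python3 - <<'E'
from h import *
c=snap('wrist','w3.png'); np.savez('w3.npz',**c)
s=observe(); print(s['eef_pos'],s['eef_rot'],s['q'],s['clock'])
r=s['eef_rot']; print('tab in tool', r.T@(np.array([.5358,.2083,.06])-s['eef_pos']))
E
```

```text
[0.5445 0.2103 0.0574] [[-0.3933  0.0235  0.9191]
 [-0.9193  0.0054 -0.3935]
 [-0.0142 -0.9997  0.0195]] [0.1673 0.6128 1.5291 0.0017 0.9757 2.1416] 5.925
tab in tool [ 0.0052 -0.0028 -0.0072]
```

View pics/w3.png

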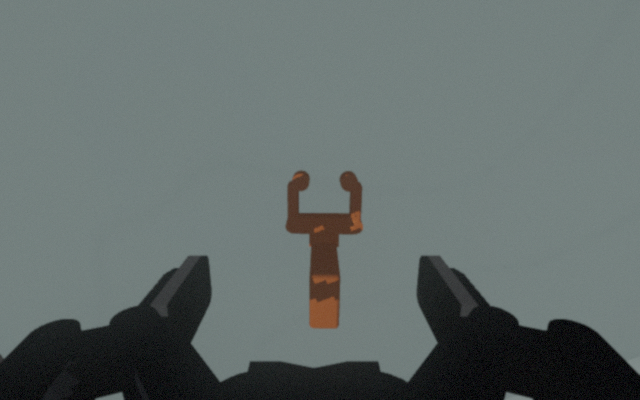

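Call:
send_rows([
  [5,3,-8,0],
  [0,4,0,0],
  [0,3,0,0],
  [0,0,0,0],
])

```text
clock: 6.42
eef_pos: [0.5345, 0.2087, 0.0466]
eef_rot: [[-0.393, 0.023, 0.919], [-0.919, 0.005, -0.393], [-0.014, -1.0, 0.019]]
force: [0.1, 0.0, -0.6]
opening: 0.0852
```

```bash
python3 - <<'E'
from h import *
c=snap('wrist','w4.png'); np.savez('w4.npz',**c)
s=observe(); print(s['eef_pos'],s['eef_rot'],s['q'],s['clock'])
r=s['eef_rot']; print('tab in tool', r.T@(np.array([.5358,.2083,.06])-s['eef_pos']))
E
```

```text
[0.5346 0.2088 0.0467] [[-0.3933  0.0235  0.9191]
 [-0.9193  0.0053 -0.3935]
 [-0.0142 -0.9997  0.0195]] [0.1676 0.6107 1.5675 0.0017 0.9393 2.1418] 6.475
tab in tool [-0.0002 -0.0132  0.0015]
```

View pics/w4.png

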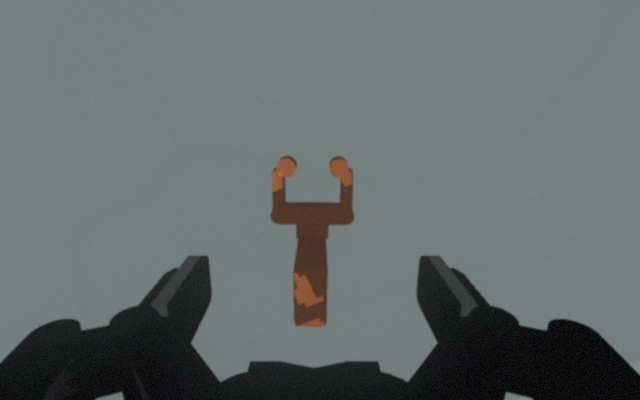

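```bash
python3 - <<'E'
from h import *
c=dict(np.load('w4.npz')); s=observe(); r=s['eef_rot'];p=s['eef_pos']
# where would tab top back edge (12mm behind grasp point) show
for dz in (-.012,.012): print(proj(c,p+r@np.array([0,p[2]-.08,dz])))
print(r.T@(atz(c,310,327,.08)-p), r.T@(atz(c,326,300,.08)-p), r.T@(atz(c,294,300,.08)-p), r.T@(atz(c,313,162,.048)-p))
E
```

```text
[313.0876 331.6726]
[313.0587 272.7837]
[-0.0011 -0.0335 -0.0099] [ 0.0046 -0.0333  0.0013] [-0.0068 -0.0332  0.0012] [-0.     -0.0004  0.0445]
```

Call:
send_rows([
  [-1,0,2,0],
  [0,0,0,0],
])

```text
clock: 6.72
eef_pos: [0.5373, 0.2089, 0.0469]
eef_rot: [[-0.393, 0.024, 0.919], [-0.919, 0.005, -0.393], [-0.014, -1.0, 0.02]]
force: [-0.5, -1.3, 0.4]
opening: 0.0853
```

Call:
send_rows([
  [0,0,0,0],
  [0,0,0,0],
  [0,0,0,0],
  [0,0,0,0],
  [0,0,0,0],
  [0,0,0,0],
], grip=1)

```text
clock: 7.48
eef_pos: [0.5374, 0.2089, 0.0472]
eef_rot: [[-0.393, 0.024, 0.919], [-0.919, 0.005, -0.393], [-0.015, -1.0, 0.02]]
force: [-0.8, -0.1, -0.0]
opening: 0.0111
```

```bash
python3 - <<'E'
from h import *
c=snap('wrist','w5.png'); np.savez('w5.npz',**c)
s=observe(); print(s['eef_pos'],s['eef_rot'],s['force'],s['opening'],s['clock'])
E
```

```text
[0.5374 0.2089 0.0472] [[-0.3933  0.0244  0.9191]
 [-0.9193  0.0055 -0.3935]
 [-0.0146 -0.9997  0.0203]] [-0.1608  0.106   1.2659] 0.011412336343467814 7.525
```

View pics/w5.png

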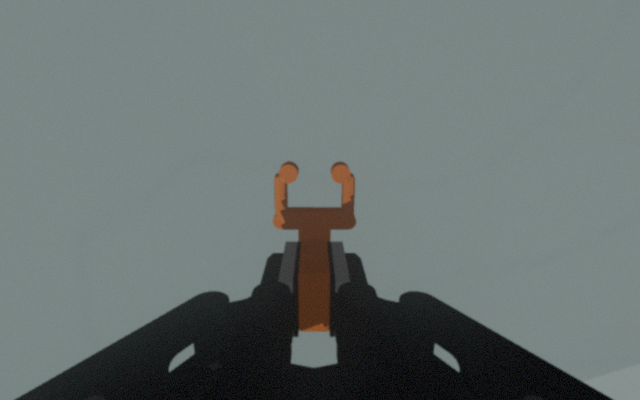

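Call:
send_rows([
  [0,-15,0,0],
  [0,-45,0,0],
  [0,-45,0,0],
  [0,-45,0,0],
  [0,0,0,0],
])

```text
clock: 8.15
eef_pos: [0.5334, 0.2081, 0.2055]
eef_rot: [[-0.393, 0.026, 0.919], [-0.919, 0.006, -0.393], [-0.016, -1.0, 0.022]]
force: [-0.7, 0.9, -0.7]
opening: 0.0114
```

Call:
send_rows([
  [30,0,5,0],
  [48,0,7,0],
  [48,0,7,0],
  [48,0,7,0],
  [48,0,7,0],
  [48,0,7,0],
  [48,0,7,0],
  [48,0,7,0],
])

```text
clock: 9.15
eef_pos: [0.434, -0.157, 0.1986]
eef_rot: [[-0.388, 0.022, 0.921], [-0.922, 0.008, -0.388], [-0.016, -1.0, 0.017]]
force: [0.4, 0.3, 0.3]
opening: 0.0113
```

Call:
send_rows([
  [0,0,0,0],
  [0,0,0,0],
])

```text
clock: 9.4
eef_pos: [0.4328, -0.1587, 0.1979]
eef_rot: [[-0.392, 0.02, 0.92], [-0.92, 0.009, -0.392], [-0.016, -1.0, 0.015]]
force: [0.5, -0.1, 0.2]
opening: 0.0108
```

```bash
python3 - <<'E'
from h import *
c=snap('wrist','w6.png'); np.savez('w6.npz',**c)
s=observe(); print(s['eef_pos'],s['eef_rot'],s['force'],s['torque'],s['opening'],s['clock'],s['q'])
c=snap('side','s6.png');np.savez('s6.npz',**c);c=snap('scene','c6.png');np.savez('c6.npz',**c)
E
```

```text
[ 0.4329 -0.1586  0.1979] [[-0.3916  0.0204  0.9199]
 [-0.92    0.0088 -0.3919]
 [-0.0161 -0.9998  0.0153]] [ 0.0381  0.6286 -1.3884] [0.0079 0.0163 0.0251] 0.011087013733755815 9.45 [-0.6171  0.1942  1.7428  0.0204  1.1931  1.3489]
```

View pics/w6.png

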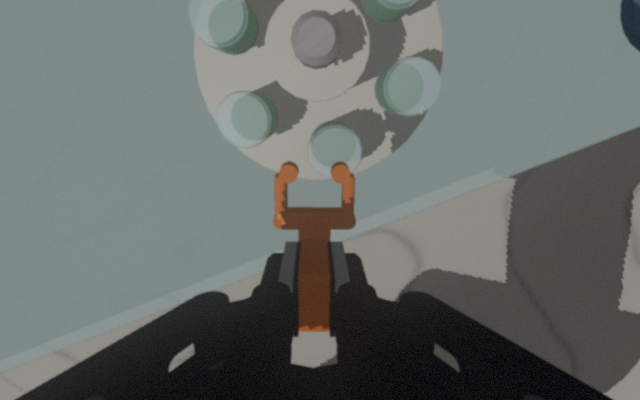

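View pics/s6.png

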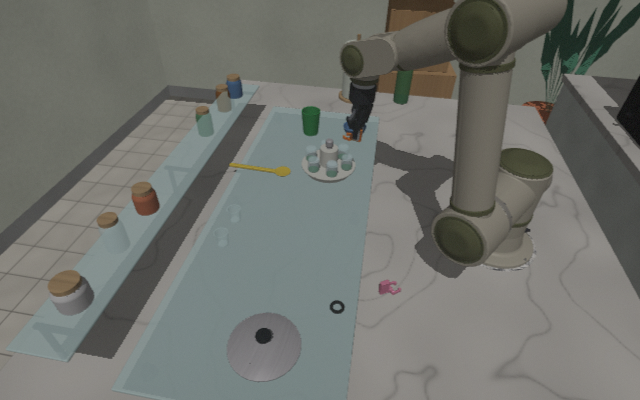

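```bash
python3 - <<'E'
from h import *
c=np.load('w6.npz'); im=c['image'][0:120,240:400,::-1]
cv2.imwrite('pics/w6c.png',cv2.resize(im,None,fx=5,fy=5,interpolation=cv2.INTER_CUBIC))
for n,(x,y),k in (('s6',(330,155),'s'),('c6',(257,160),'c')):
    c=np.load(n+'.npz'); cv2.imwrite(f'pics/{n}c.png',cv2.resize(c['image'][y-30:y+20,x-30:x+30,::-1],None,fx=12,fy=12,interpolation=cv2.INTER_CUBIC))
E
```

```text
(no output)
```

View pics/w6c.png

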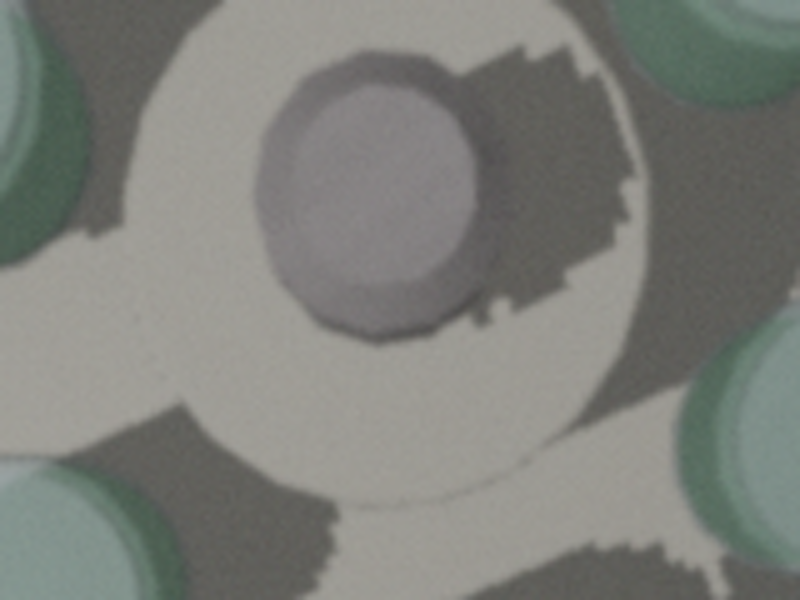

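View pics/s6c.png

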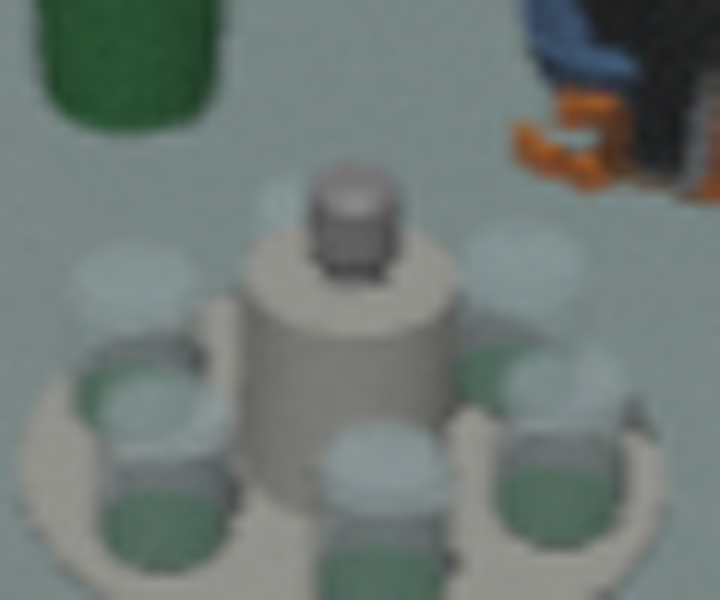

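View pics/c6c.png

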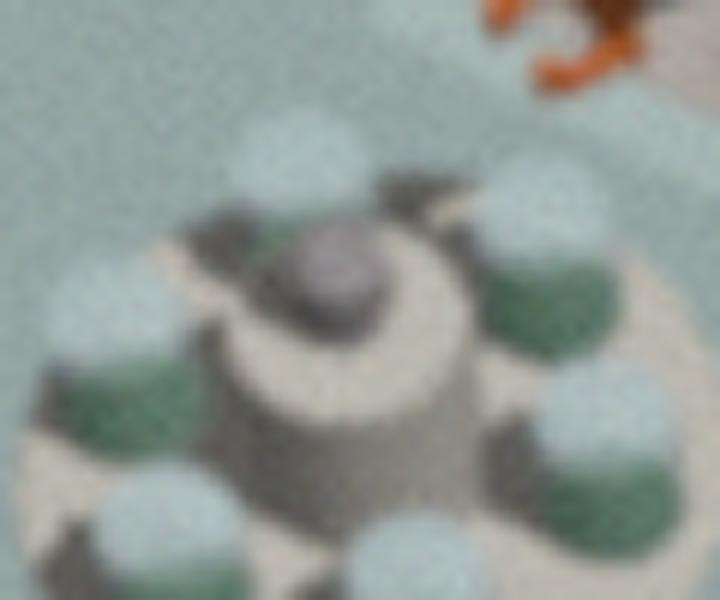

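```bash
cat > fit.py <<'E'
from h import *
from scipy.optimize import least_squares
def resid(c,pts,X,R):
    P=np.array([atz(c,u,v,X[2])[:2] for u,v in pts]); r=np.hypot(*(P-X[:2]).T)-R
    # mm -> approx px
    return r*c['camera_matrix'][0,0]/np.linalg.norm(np.array(c['position'])-X)
E
python3 - <<'E'
from fit import *
W=dict(np.load('w6.npz'));S=dict(np.load('s6.npz'));C=dict(np.load('c6.npz'))
w=[(240+u/5,v/5) for u,v in [(125,220),(140,120),(185,405),(370,507),(470,490),(565,435),(630,330),(648,240),(642,160),(600,70),(555,8),(220,5),(165,70)]]
s=[(300+u/12,125+v/12) for u,v in [(245,270),(463,270),(350,335),(270,312),(432,312)]]
k=[(227+u/12,130+v/12) for u,v in [(477,325),(225,330),(345,425),(260,390),(430,390),(450,265)]]
for nm,L in (('w',[(W,w)]),('s',[(S,s)]),('c',[(C,k)]),('all',[(W,w),(S,s),(C,k)])):
    q=least_squares(lambda X:np.concatenate([resid(c,p,X,.03) for c,p in L]),[.523,-.2,.125])
    J=np.linalg.inv(q.jac.T@q.jac); print(nm,q.x,np.abs(q.fun).max(),np.sqrt(np.diag(J))*.3)
for z in (.125,.127): 
  q=least_squares(lambda X:resid(W,w,np.r_[X,z],.03),[.523,-.2]); print(z,q.x)
E
```

```text
w [ 0.5225 -0.198   0.125 ] 0.8522617667212106 [0.0001 0.0001 0.0004]
s [ 0.5226 -0.1968  0.1271] 0.45710489606707694 [0.0029 0.0229 0.0151]
c [ 0.5258 -0.1953  0.1309] 0.44879676407982844 [0.009  0.0086 0.0181]
all [ 0.5225 -0.198   0.1253] 0.9681006680806747 [0.0001 0.0001 0.0003]
0.125 [ 0.5225 -0.198 ]
0.127 [ 0.5223 -0.1978]
```

```bash
python3 - <<'E'
from fit import *
W=dict(np.load('w6.npz')); s=observe(); r=s['eef_rot'];p=s['eef_pos']
for u,v in [(289,172),(341,172),(315,172),(278,222),(352,222),(315,232)]:
    print(u,v, r.T@(atz(W,u,v,p[2]+.0008)-p))
S=np.array([.5225,-.198,p[2]]); print('spindle',r.T@(S-p), 'hub-level',p[2]-.125)
cr=W['image'][150:250,250:380,::-1]; cv2.imwrite('pics/w6d.png',cv2.resize(cr,None,fx=6,fy=6,interpolation=cv2.INTER_CUBIC))
E
```

```text
289 172 [-0.0094 -0.      0.0402]
341 172 [ 0.0121 -0.0004  0.0403]
315 172 [ 0.0013 -0.0002  0.0402]
278 222 [-0.0146 -0.0003  0.0183]
352 222 [ 0.0172 -0.0008  0.0184]
315 232 [ 0.0013 -0.0006  0.0137]
spindle [0.0016 0.0015 0.0977] hub-level 0.07310485568613515
```

View pics/w6d.png

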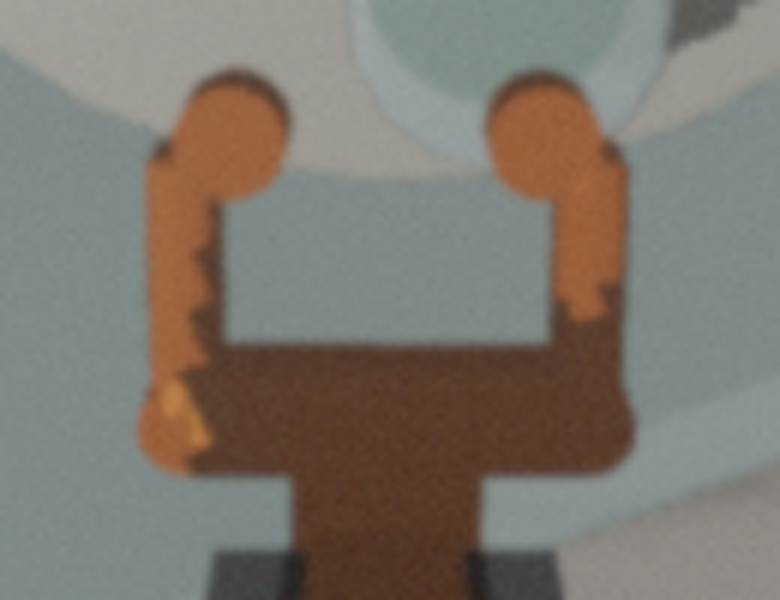

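Call:
send_rows([
  [0.5,12,6,0],
  [0,20,12,0],
  [0,15,10,0],
  [0,7,5,0],
  [0,3,0,0],
  [0,0,0,0],
])

```text
clock: 10.3
eef_pos: [0.4668, -0.1687, 0.1376]
eef_rot: [[-0.386, 0.02, 0.922], [-0.922, 0.009, -0.386], [-0.016, -1.0, 0.015]]
force: [-0.5, -0.0, 1.7]
opening: 0.011
```

```bash
python3 - <<'E'
from fit import *
c=snap('wrist','w7.png'); np.savez('w7.npz',**c)
s=observe(); r=s['eef_rot'];p=s['eef_pos']; print(p,r,s['force'],s['torque'],s['clock'])
print('spindle',r.T@(np.array([.5225,-.198,p[2]])-p))
E
```

```text
[ 0.4668 -0.1688  0.1378] [[-0.3862  0.0203  0.9222]
 [-0.9223  0.0092 -0.3864]
 [-0.0163 -0.9998  0.0151]] [-0.1964  0.5367 -0.4685] [-0.0216  0.0169 -0.027 ] 10.35
spindle [0.0054 0.0009 0.0626]
```

View pics/w7.png

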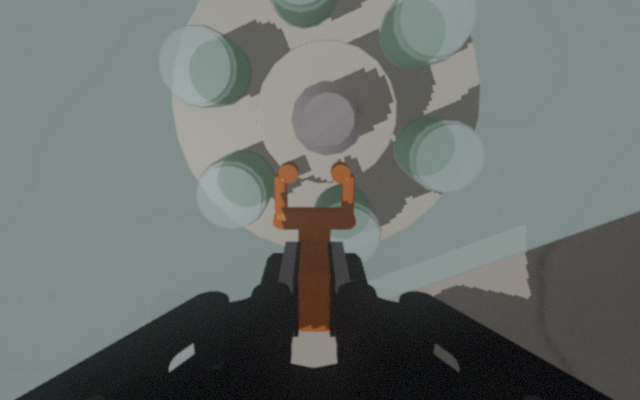

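```bash
python3 - <<'E'
from h import *
im=np.load('w7.npz')['image'][20:200,240:420,::-1]
cv2.imwrite('pics/w7c.png',cv2.resize(im,(594,594),interpolation=cv2.INTER_CUBIC))
E
```

```text
(no output)
```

View pics/w7c.png

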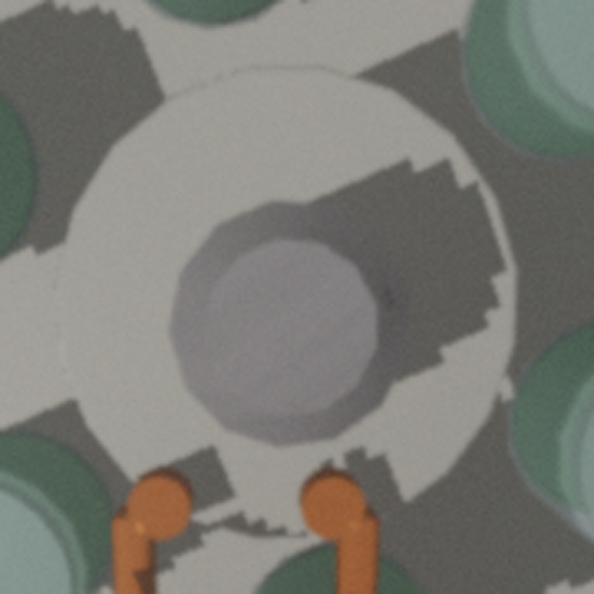

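```bash
python3 - <<'E'
from fit import *
W=dict(np.load('w6.npz'));V=dict(np.load('w7.npz'))
w=[(240+u/5,v/5) for u,v in [(125,220),(140,120),(185,405),(370,507),(470,490),(565,435),(630,330),(648,240),(642,160),(600,70),(555,8),(220,5),(165,70)]]
v=[(240+a/3.3,20+b/3.3) for a,b in [(62,330),(70,235),(115,150),(165,100),(345,75),(400,95),(455,140),(495,205),(515,270),(510,365),(475,445),(410,500),(300,533),(230,525),(75,400)]]
for L in ([(W,w)],[(V,v)],[(W,w),(V,v)]):
    q=least_squares(lambda X:np.concatenate([resid(c,p,X,.03) for c,p in L]),[.523,-.2,.125]); print(q.x,np.abs(q.fun).max())
    q=least_squares(lambda X:np.concatenate([resid(c,p,X[:3],X[3]) for c,p in L]),[.523,-.2,.125,.03]); print('  freeR',q.x,np.abs(q.fun).max())
s=observe(); r=s['eef_rot'];p=s['eef_pos']; X=q.x[:3]
jl=(240+161/3.3,20+507/3.3); jr=(240+333/3.3,20+503/3.3); print(jl,jr)
m=(atz(V,*jl,p[2]+.0005)+atz(V,*jr,p[2]+.0005))/2; print('jaw mid',r.T@(m-p))
for X in (q.x[:3],[.5225,-.198,.125]): print('spindle',r.T@(np.r_[X[:2],p[2]]-p))
E
```

```text
[ 0.5225 -0.198   0.125 ] 0.8522617667212106
  freeR [  3.3539  -1.2258 -23.0601   3.2426] 0.8522617849937896
[ 0.5224 -0.1983  0.125 ] 1.6927306251770182
  freeR [ 0.5291 -0.198   0.2585  0.0043] 1.6927308883474543
[ 0.5224 -0.1982  0.1251] 1.8784676684083308
  freeR [ 0.5224 -0.1982  0.1255  0.0299] 1.8445740537765876
(288.7878787878788, 173.63636363636365) (340.90909090909093, 172.42424242424244)
jaw mid [0.0006 0.0001 0.0398]
spindle [0.0056 0.0009 0.0626]
spindle [0.0054 0.0009 0.0626]
```

Call:
send_rows([
  [4.5,1,1,0],
  [0,1,0,0],
  [0,0,0,0],
  [0,0,0,0],
])

```text
clock: 10.85
eef_pos: [0.466, -0.1739, 0.1366]
eef_rot: [[-0.386, 0.022, 0.922], [-0.922, 0.008, -0.387], [-0.016, -1.0, 0.017]]
force: [0.2, 0.3, -0.8]
opening: 0.011
```

```bash
cat > st.py <<'E'
from fit import *
import sys
s=observe(); r=s['eef_rot'];p=s['eef_pos']; print(p,'F',s['force'],'M',s['torque'],s['clock'],s['opening'])
print('Ftool',r.T@s['force'],'tilt',r[:,1],'yaw',np.degrees(np.arctan2(r[1,2],r[0,2])))
print('spindle in tool',1e3*(r.T@(np.array([.5224,-.1982,p[2]])-p)))
if len(sys.argv)>1:
    for a in sys.argv[1:]:
        n=a.split('_')[0]; n={'w':'wrist','s':'side','c':'scene'}[n]
        c=snap(n,a+'.png'); np.savez(a+'.npz',**c)
E
python3 st.py w_8
```

```text
[ 0.466  -0.1739  0.1366] F [ 0.1857  0.2881 -0.8219] M [ 0.0334 -0.0011  0.0108] 10.85 0.01095025286188528
Ftool [-0.3243  0.8281  0.0459] tilt [ 0.0218  0.0081 -0.9997] yaw -22.749675461635196
spindle in tool [ 0.6203  1.035  61.3842]
```

View pics/w_8.png

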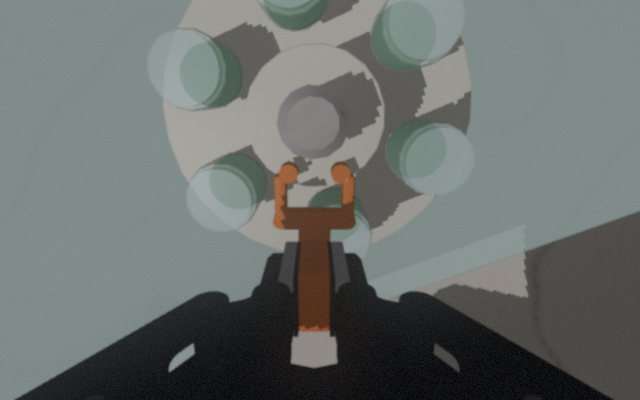

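Call:
send_rows([
  [0,1,1,0],
  [0,1,0,0],
  [0,0.7,0,0],
  [0,0,0,0],
])

```text
clock: 11.4
eef_pos: [0.4674, -0.1745, 0.1354]
eef_rot: [[-0.386, 0.023, 0.922], [-0.922, 0.007, -0.386], [-0.015, -1.0, 0.019]]
force: [-0.2, 0.1, 0.5]
opening: 0.0112
```

Call:
send_rows([
  [0,0.7,0,0],
  [0,0,0,0],
])

```text
clock: 11.65
eef_pos: [0.4676, -0.1746, 0.1353]
eef_rot: [[-0.386, 0.024, 0.922], [-0.922, 0.006, -0.386], [-0.015, -1.0, 0.02]]
force: [-1.6, -1.1, 1.8]
opening: 0.0113
```

Call:
send_rows([
  [0,0.7,0,0],
  [0,0,0,0],
])

```text
clock: 11.9
eef_pos: [0.4677, -0.1747, 0.1353]
eef_rot: [[-0.386, 0.024, 0.922], [-0.923, 0.005, -0.386], [-0.014, -1.0, 0.02]]
force: [-2.3, 1.2, 3.3]
opening: 0.0111
```

```bash
python3 st.py w_9 s_9 c_9; python3 - <<'E'
from h import *
im=np.load('w_9.npz')['image'][30:240,220:420,::-1]
a=cv2.resize(im,None,fx=2.8,fy=2.8,interpolation=cv2.INTER_CUBIC)
cv2.imwrite('pics/w9c.png',a)
c=np.load('s_9.npz')['image'][120:180,290:380,::-1];cv2.imwrite('pics/s9c.png',cv2.resize(c,None,fx=8,fy=8,interpolation=cv2.INTER_CUBIC))
E
```

```text
[ 0.4677 -0.1747  0.1353] F [-2.2941  1.1971  3.332 ] M [ 0.0197  0.1419 -0.039 ] 11.9 0.01110873391758497
Ftool [-0.2675 -3.38   -2.5104] tilt [ 0.0242  0.0055 -0.9997] yaw -22.707525871086254
spindle in tool [ 0.6148  1.1961 59.5394]
```

View pics/w9c.png

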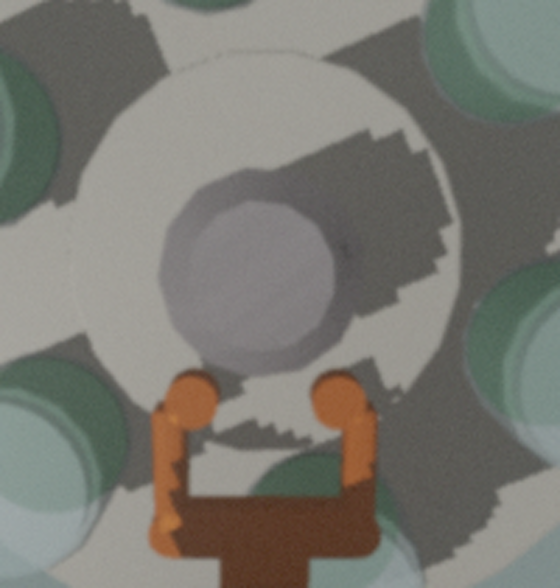

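View pics/s9c.png

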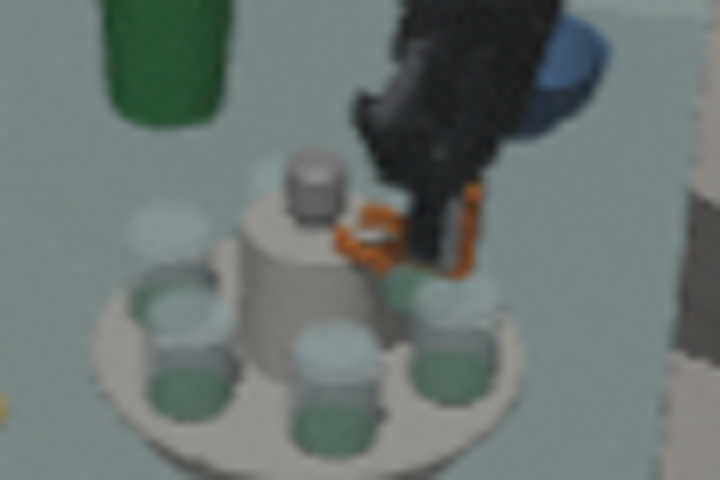

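Call:
send_rows([
  [0,0,-2,0],
  [0,0,0,0],
])

```text
clock: 12.3
eef_pos: [0.4661, -0.1741, 0.1351]
eef_rot: [[-0.386, 0.025, 0.922], [-0.922, 0.005, -0.386], [-0.014, -1.0, 0.021]]
force: [-1.6, 1.0, 3.7]
opening: 0.0111
```

```bash
python3 st.py
```

```text
[ 0.4661 -0.1741  0.1351] F [-1.5963  0.966   3.7175] M [0.0588 0.1346 0.006 ] 12.3 0.011077426133222903
Ftool [-0.3289 -3.7517 -1.7658] tilt [ 0.0252  0.0051 -0.9997] yaw -22.71306388239887
spindle in tool [ 0.5716  1.2972 61.2062]
```

Call:
send_rows([
  [0,-1,0,0],
  [0,0,0,0],
])

```text
clock: 12.55
eef_pos: [0.4657, -0.1738, 0.1355]
eef_rot: [[-0.386, 0.024, 0.922], [-0.922, 0.006, -0.386], [-0.015, -1.0, 0.02]]
force: [-0.4, 0.4, -0.3]
opening: 0.0107
```

```bash
python3 st.py
```

```text
[ 0.4657 -0.1738  0.1355] F [-0.4067  0.3558 -0.3363] M [ 0.0396 -0.0131 -0.0018] 12.55 0.01072266349861487
Ftool [-0.1663  0.3287 -0.519 ] tilt [ 0.0237  0.0061 -0.9997] yaw -22.713333482373574
spindle in tool [ 0.6687  1.1975 61.7346]
```

Call:
send_rows([
  [0,-0.8,2,0],
  [0,0,4,0],
  [0,0,4,0],
  [0,0,0,0],
])

```text
clock: 13.05
eef_pos: [0.4754, -0.1778, 0.136]
eef_rot: [[-0.386, 0.023, 0.922], [-0.922, 0.007, -0.386], [-0.015, -1.0, 0.018]]
force: [-0.3, 0.5, 0.4]
opening: 0.0113
```

```bash
python3 st.py w_10
```

```text
[ 0.4754 -0.1778  0.136 ] F [-0.3318  0.4959  0.3755] M [ 0.03    0.0074 -0.0164] 13.05 0.011307776291252025
Ftool [-0.335  -0.3796 -0.4906] tilt [ 0.0228  0.0068 -0.9997] yaw -22.716122445304524
spindle in tool [ 0.7046  0.9325 51.1987]
```

View pics/w_10.png

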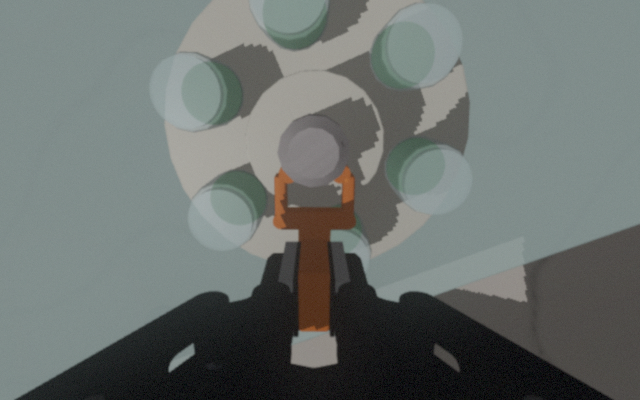

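Call:
send_rows([
  [0,0,2,0],
  [0,0,2,0],
  [0,0,1,0],
])

```text
clock: 13.48
eef_pos: [0.4801, -0.1797, 0.1361]
eef_rot: [[-0.386, 0.023, 0.922], [-0.922, 0.007, -0.386], [-0.015, -1.0, 0.018]]
force: [-1.0, 0.6, -0.4]
opening: 0.0114
```

Call:
send_rows([
  [0,0,1.5,0],
  [0,0,1.5,0],
])

```text
clock: 13.72
eef_pos: [0.4808, -0.1799, 0.1356]
eef_rot: [[-0.386, 0.016, 0.923], [-0.923, 0.01, -0.386], [-0.015, -1.0, 0.011]]
force: [-11.1, 2.3, 7.6]
opening: 0.0112
```

```bash
python3 st.py
```

```text
[ 0.4808 -0.1799  0.1356] F [-11.0595   2.3479   7.6374] M [ 0.4073  1.6134 -0.0716] 13.725 0.011181359514662703
Ftool [  1.9815  -7.7919 -11.0234] tilt [ 0.0162  0.0098 -0.9998] yaw -22.692723947858422
spindle in tool [ 0.8338  0.4928 45.3841]
```

Call:
send_rows([
  [0,-1,0.5,0],
  [0,0,0,0],
])

```text
clock: 13.98
eef_pos: [0.4805, -0.1799, 0.1362]
eef_rot: [[-0.386, 0.014, 0.923], [-0.923, 0.011, -0.386], [-0.015, -1.0, 0.008]]
force: [-2.0, 1.0, 0.8]
opening: 0.0112
```

```bash
python3 st.py w_11
```

```text
[ 0.4805 -0.1799  0.1362] F [-1.9795  1.0268  0.8029] M [ 0.052  0.277 -0.042] 13.975 0.01119486022178386
Ftool [-0.1963 -0.8187 -2.2155] tilt [ 0.0137  0.0108 -0.9998] yaw -22.690948596260885
spindle in tool [ 0.7516  0.3756 45.7356]
```

Call:
send_rows([
  [0,-0.5,2,0],
  [0,-0.3,2,0],
])

```text
clock: 14.28
eef_pos: [0.4817, -0.1802, 0.1361]
eef_rot: [[-0.385, 0.006, 0.923], [-0.923, 0.014, -0.385], [-0.016, -1.0, -0.0]]
force: [-11.3, 2.6, 3.9]
opening: 0.0111
```

```bash
python3 st.py
```

```text
[ 0.4817 -0.1802  0.1361] F [-11.3357   2.5506   3.8676] M [ 0.3922  1.8259 -0.0702] 14.275 0.011052705436592116
Ftool [  1.9525  -3.8967 -11.444 ] tilt [ 0.0059  0.0145 -0.9999] yaw -22.6576553579074
spindle in tool [ 0.9443 -0.0218 44.5343]
```

Call:
send_rows([
  [0.3,-1,3,0],
])

```text
clock: 14.4
eef_pos: [0.4827, -0.1808, 0.1365]
eef_rot: [[-0.385, 0.001, 0.923], [-0.923, 0.017, -0.385], [-0.016, -1.0, -0.006]]
force: [-10.0, 2.9, 2.2]
opening: 0.0115
```

```bash
python3 st.py
```

```text
[ 0.4827 -0.1808  0.1365] F [-9.9725  2.868   2.2244] M [ 0.5987  1.6955 -0.0253] 14.4 0.011484720727688996
Ftool [  1.1572  -2.1846 -10.3205] tilt [ 0.0009  0.0169 -0.9999] yaw -22.641271258788407
spindle in tool [ 0.803  -0.259  43.3374]
```

Call:
send_rows([
  [0.2,-0.8,3.5,0],
])

```text
clock: 14.52
eef_pos: [0.4845, -0.1816, 0.1367]
eef_rot: [[-0.385, -0.003, 0.923], [-0.923, 0.019, -0.385], [-0.016, -1.0, -0.01]]
force: [-9.2, 2.4, 3.5]
opening: 0.011
```

```bash
python3 st.py
```

```text
[ 0.4845 -0.1816  0.1367] F [-9.2096  2.4095  3.496 ] M [0.5238 1.4439 0.0226] 14.525 0.01098231928014124
Ftool [ 1.2624 -3.4185 -9.4639] tilt [-0.0033  0.0192 -0.9998] yaw -22.622013965646378
spindle in tool [ 0.7665 -0.4445 41.3386]
```

Call:
send_rows([
  [0.2,-0.8,3,0],
])

```text
clock: 14.65
eef_pos: [0.4866, -0.1825, 0.1371]
eef_rot: [[-0.385, -0.006, 0.923], [-0.923, 0.02, -0.384], [-0.017, -1.0, -0.013]]
force: [-3.9, 1.7, 0.4]
opening: 0.0114
```

```bash
python3 st.py
```

```text
[ 0.4866 -0.1825  0.1371] F [-3.859   1.73    0.4364] M [0.2148 0.6872 0.046 ] 14.65 0.011385474114808317
Ftool [-0.1198 -0.3794 -4.2328] tilt [-0.0056  0.0204 -0.9998] yaw -22.60981120428623
spindle in tool [ 0.717  -0.5206 39.0819]
```

Force is dropping: the jaws have passed the widest point. Continue toward the back-wall stop.

Call:
send_rows([
  [0.1,0,2,0],
  [0,0,2,0],
])

```text
clock: 14.9
eef_pos: [0.491, -0.1844, 0.137]
eef_rot: [[-0.385, -0.004, 0.923], [-0.923, 0.02, -0.385], [-0.017, -1.0, -0.011]]
force: [0.5, -0.6, -0.4]
opening: 0.0112
```

```bash
python3 st.py w_12
```

```text
[ 0.491  -0.1844  0.137 ] F [ 0.4917 -0.6043 -0.3794] M [-0.1649 -0.2584 -0.0383] 14.9 0.011224914434952915
Ftool [0.3749 0.3652 0.6906] tilt [-0.0041  0.02   -0.9998] yaw -22.620795326243837
spindle in tool [ 0.6369 -0.4052 34.3367]
```

View pics/w_12.png

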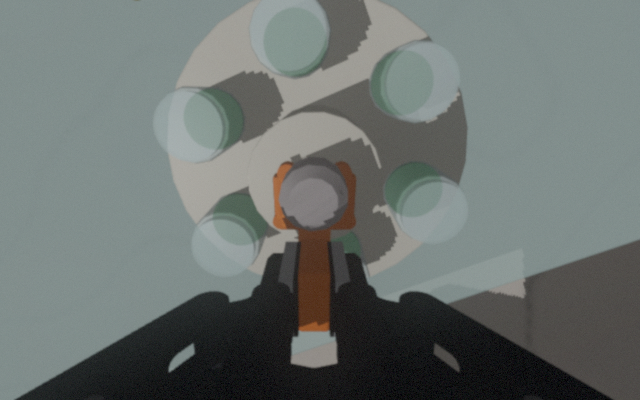

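Call:
send_rows([
  [0,0,1.5,0],
])

```text
clock: 15.08
eef_pos: [0.4934, -0.1855, 0.1375]
eef_rot: [[-0.385, -0.002, 0.923], [-0.923, 0.019, -0.385], [-0.017, -1.0, -0.009]]
force: [-2.6, 1.3, 0.5]
opening: 0.0118
```

Call:
send_rows([
  [0,0,1.5,0],
])

```text
clock: 15.2
eef_pos: [0.4936, -0.1855, 0.1372]
eef_rot: [[-0.384, -0.005, 0.923], [-0.923, 0.02, -0.384], [-0.017, -1.0, -0.013]]
force: [-11.6, 4.0, 5.9]
opening: 0.0111
```

```bash
python3 st.py
```

```text
[ 0.4936 -0.1855  0.1372] F [-11.6061   3.9586   5.8988] M [0.6926 1.9121 0.0024] 15.2 0.011052736737114455
Ftool [  0.71    -5.7558 -12.3099] tilt [-0.0053  0.0203 -0.9998] yaw -22.603588816798908
spindle in tool [ 0.6658 -0.4098 31.4237]
```

Call:
send_rows([
  [0,-0.6,2,0],
])

```text
clock: 15.32
eef_pos: [0.4937, -0.1855, 0.1375]
eef_rot: [[-0.384, -0.011, 0.923], [-0.923, 0.023, -0.384], [-0.017, -1.0, -0.019]]
force: [-11.4, 4.2, 3.7]
opening: 0.0111
```

```bash
python3 st.py w_13
```

```text
[ 0.4937 -0.1855  0.1375] F [-11.3813   4.1564   3.6575] M [0.5646 2.0502 0.0113] 15.325 0.01113963671921908
Ftool [  0.475   -3.4402 -12.1707] tilt [-0.0107  0.0226 -0.9997] yaw -22.581589905875955
spindle in tool [ 0.6957 -0.5945 31.3308]
```

View pics/w_13.png

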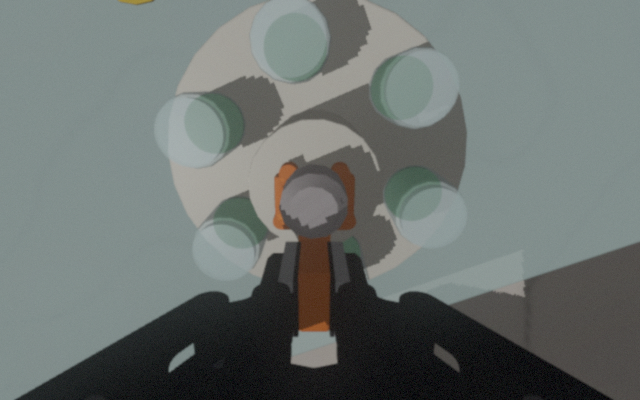

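Call:
send_rows([
  [0,-0.6,2.8,0],
])

```text
clock: 15.5
eef_pos: [0.4939, -0.1856, 0.1376]
eef_rot: [[-0.384, -0.018, 0.923], [-0.923, 0.026, -0.383], [-0.017, -0.999, -0.027]]
force: [-16.2, 4.4, 7.5]
opening: 0.0114
```

Call:
send_rows([
  [0,0,-0.3,0],
  [0,0,0,0],
])

```text
clock: 15.75
eef_pos: [0.4932, -0.1853, 0.1375]
eef_rot: [[-0.384, -0.02, 0.923], [-0.923, 0.026, -0.383], [-0.017, -0.999, -0.028]]
force: [0.7, 0.5, -0.5]
opening: 0.011
```

```bash
python3 st.py
```

```text
[ 0.4932 -0.1853  0.1375] F [ 0.662   0.455  -0.4935] M [-0.0508  0.0185 -0.0567] 15.75 0.011006881078230706
Ftool [-0.6659  0.4922  0.4507] tilt [-0.0196  0.0263 -0.9995] yaw -22.54640282531284
spindle in tool [ 0.7068 -0.9107 31.8952]
```

Call:
send_rows([
  [0,0,0,0],
  [0,0,0,0],
  [0,0,0,0],
  [0,0,0,0],
  [0,0,0,0],
], grip=0)

```text
clock: 16.38
eef_pos: [0.4938, -0.1856, 0.1378]
eef_rot: [[-0.384, -0.018, 0.923], [-0.923, 0.025, -0.383], [-0.017, -1.0, -0.026]]
force: [-0.9, 0.6, 0.7]
opening: 0.0852
```

Call:
send_rows([
  [0,-10,0,0],
  [0,-20,0,0],
  [0,-30,0,0],
  [0,-30,0,0],
  [0,-20,0,0],
  [0,0,0,0],
])

```text
clock: 17.12
eef_pos: [0.496, -0.1886, 0.2545]
eef_rot: [[-0.384, -0.016, 0.923], [-0.923, 0.024, -0.383], [-0.016, -1.0, -0.024]]
force: [0.4, -0.4, -1.2]
opening: 0.0856
```

```bash
python3 st.py w_14 s_14 c_14; python3 - <<'E'
from h import *
W=np.load('w_14.npz')['image'][:,:,::-1]; cv2.imwrite('pics/w14c.png',cv2.resize(W[40:300,200:440],None,fx=2.3,fy=2.3,interpolation=cv2.INTER_CUBIC))
a=np.load('s_14.npz')['image'][115:165,300:360,::-1];b=np.load('c_14.npz')['image'][130:180,227:287,::-1]
cv2.imwrite('pics/m14.png',cv2.resize(np.hstack([a,b]),None,fx=6.6,fy=6.6,interpolation=cv2.INTER_CUBIC))
E
```

```text
[ 0.496  -0.1886  0.2545] F [ 0.3838 -0.4333 -1.2144] M [-0.0064 -0.0678  0.0413] 17.125 0.0855818618388541
Ftool [0.2723 1.1976 0.5491] tilt [-0.0156  0.0238 -0.9996] yaw -22.55299959244124
spindle in tool [-1.2759 -0.6409 28.0908]
```

View pics/w14c.png

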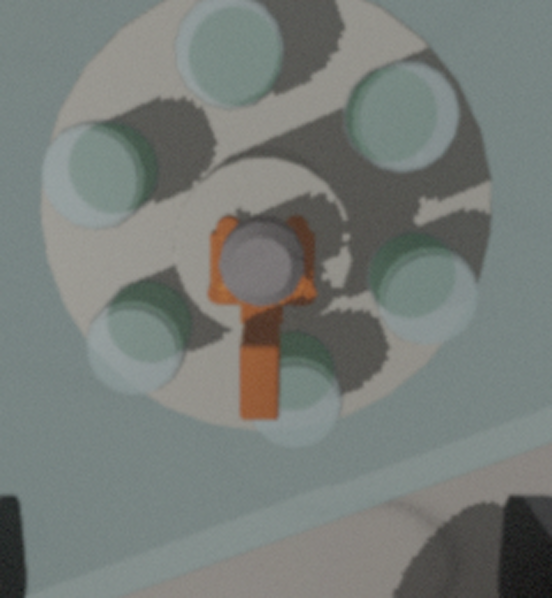

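View pics/m14.png

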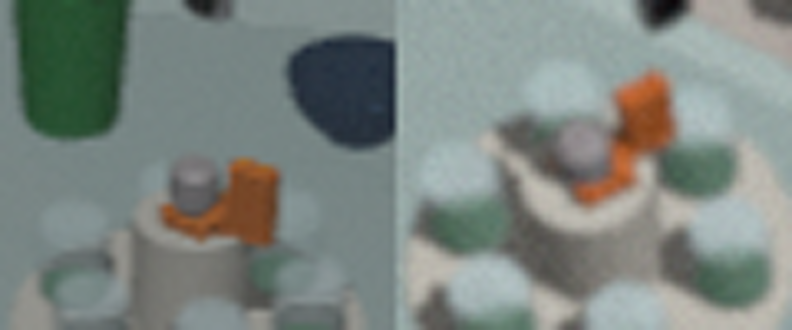

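```bash
python3 - <<'E'
from fit import *
W=dict(np.load('w_14.npz')); f=2.3
g=lambda u,v:(200+u/f,40+v/f)
for hz in (.125,.128):
    t=np.mean([atz(W,*g(u,v),hz+.0405) for u,v in [(242,346),(279,346),(279,418),(240,418)]],0)
    h=[g(u,v) for u,v in [(175,245),(185,205),(215,170),(262,156),(305,170),(335,200),(347,232)]]
    q=least_squares(lambda X:resid(W,h,np.r_[X,hz],.03),[.52,-.2]); 
    # head top centre, chamfer circle
    p=atz(W,*g(262,264),hz+.031)
    print(hz,t,q.x,np.abs(q.fun).max(),1e3*np.linalg.norm(q.x-t[:2]),'head',p,1e3*np.linalg.norm(p[:2]-t[:2]))
E
```

```text
0.125 [ 0.4911 -0.1848  0.1655] [ 0.5218 -0.1973] 1.115132568148019 33.08392784783098 head [ 0.5227 -0.1984  0.156 ] 34.31875295624844
0.128 [ 0.4921 -0.1852  0.1685] [ 0.5218 -0.1974] 1.4752184910020816 32.110511979307574 head [ 0.5232 -0.1986  0.159 ] 33.84622136901142
```

```bash
python3 -c "
from h import *
workorder.close_job(); print(observe()['clock'])"
```

```text
the job is handed in; nothing more can be done
the job is handed in; nothing more can be done
```

The orange clip is on the spindle, snapped into the groove above the hub and under the head. I let go, backed the gripper off about 12 cm above it and handed the job in at about 17 s of the 48 s allowed.

- **Pressing on:** the push rose to about 11 N at the neck and dropped to nearly nothing as the jaws snapped over. The back wall then stopped hard, and I pressed it to about 17 N with no further travel. Those are readings taken at the end of each move, against the 40 N limit.
- **Final pictures:** both jaws are round the neck under the head. The tab is 32 to 34 mm from the spindle axis, depending on which edge I measure from. It should be 34 mm when seated, so this agrees within camera accuracy. The tab stands upright. I made no planned or felt contact with the jars, cup, bowl or spoon, but did not re-measure where they stand.
- **Hub height disagreed:** the camera put the hub's top at 125 mm, but the clip touched it at about 128 mm, and I worked from the touch.
- **Seating depth disagreed:** at the hard stop the gripper stood about 2 mm nearer the axis than expected (31.3 mm against about 33.5 mm).
- **Tool tilt:** the tool tipped nose-down by a little under 3° in all while pushing, and I raised it slightly to make up for that.

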